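# Half-exposed test strip: wind the timer, hold the shutter half open

### The arm

A 7-joint arm with a two-finger parallel gripper is mounted at the origin on the work surface. World frame = base frame: x ahead of the robot, y to its left, z up, the work surface at z = 0. Lengths are in m, angles in degrees, forces in N, time in s.
With the tool pointing down it reaches from about 0.425 to 0.875 m from the base axis. Payload 4.7 kg.
Tool frame: the origin (TCP) lies midway between the tips of the shut fingers; the grasp point (between the pads) lies 19 mm behind it (env.grip_depth is the distance from the TCP to the grasp point, in m); z points along the fingers, y is the line along which they close (so a half turn about z gives the same grasp; the last joint's range is limited). The gripper opens to 87 mm and grips with 3 to 60 N. Pads are 19 mm wide; open, the fingers measure 117 mm over their backs; the gripper's body (75 mm by 190 mm) begins 51 mm behind the grasp point.
Start: joints at [71.969, 18.392, -4.016, 83.108, 1.295, 78.541, -3.26], TCP at [0.21, -0.615, 0.223] pointing down, gripper open.
Joint ranges: [-163.93, 163.93], [-17.29, 119.83], [-79.2, 71.16], [3.27, 140.29], [-89.18, 269.18], [5.43, 117.66], [-154.24, 154.24]. Speed limits (degrees/s): [147.25, 147.25, 180, 180, 180, 180, 180].

### API

Orientations are given as [roll, pitch, yaw] about the fixed x, y, z axes, in that order (R = Rz(yaw) Ry(pitch) Rx(roll)).
In Python, from cell import get_obs, optics, env, nets gives the robot as it stands.
- The arm moves only by the shell command python3 -m creep 'ROWS' [FORCE]. ROWS is JSON, a list of rows, each an object of numbers: "wx", "wy", "wz": the turn, a rotation vector about the tool's x, y, z in degrees; "tx", "ty", "tz": the shift along the tool's x, y, z in mm; "gripper": the opening, from -1 (shut) to 1 (fully open). A call has 1 to 5 rows; each row is the pose to reach, as a shift and turn from the pose commanded when the call began, along the tool's axes at that moment; what a row does not reach only later rows make up. A row lasts 1/12 s, in which the tool goes at most 41.7 mm and 7.16 degrees, less where a joint would pass 70% of its speed; a pose out of reach is approached as far as the arm can. A call with a gripper value outside its range is refused whole. The fingers move at their own pace and stop on an object; FORCE is the grip in N (left out, the last holds). Time passes only in rows, so rows that repeat a pose let the fingers close. It gives the time, the measured TCP pose, the force, the opening and the grip force at its end, in the units of the state.
- get_obs(): the state, without advancing time (a new reading comes with each control period).
- optics.read_camera(name): name is "scene" or "top" or "wrist"; returns (picture, depth): 384x512x3 uint8, red, green, blue; 384x512 float32, m along the optical axis (not along the pixel's ray), 0 where there is no reading.
- optics.camera_info(name): a dict with "fovy" (degrees; the focal length in pixels is half the picture's height over the tangent of half this angle, whatever the lens; pixels are square), "cx", "cy" (the principal point, pixels), "R" (3x3) and "t" (3): a world point X has camera coordinates R X + t; the wrist camera has in their place "tool_from_camera" (4x4, takes a point from camera to tool coordinates, whose origin is the TCP and whose axes are the flange's). Camera axes: x right, y down, z forward; pixel columns grow to the right and rows downward; lengths in m; the calibration is good to about 2 mm. A picture is of the moment at which its call begins: read the wrist's pose just before it. camera_info takes no time and is no camera call.
- env.sign_off(): hands the job in; it is judged then, once.
Trained networks look in the newest picture that a camera, given by its name, has taken for a name from the list of things; names that differ only in an ending like _2 or _b are one class to them, and where a whole thing is asked for, a point or a joint stands for the part that bears it (a point fixed in the world has none). Each returns a list of dicts, best first, with "confidence" (0 to 1); they miss things now and then, are a little off and sometimes report something else, mostly with a low value. They report only what shows in the picture. A call takes as long as a camera call. They do not tell look-alikes from the thing itself.
- nets.look_for(query, camera): "point" ([x, y, z] in m, in world coordinates, good to about 4 mm: the middle of the surface that is visible of it).
- nets.place_of(query, camera): "point" ([x, y, z] in m, in world coordinates, good to about 4 mm: a listed point, or the origin of a listed thing).
The state is a dict: "time_s": time; "qpos": joint angles; "joint_velocities": joint speeds; "effort": joint torques, N m; "tool_pos": TCP position; "tool_rot": TCP orientation; "force": force on the tool from outside, world axes, zero at the start; "wrist_torque": the same for the moment, N m; "grip_width": finger opening in m; "grasp_force": force on a finger pad.
Only numpy, scipy, OpenCV 4.12 (cv2) and the standard library are available. Lean on these libraries where they do the work, as an engineer would, in place of code of your own. Each camera call takes 0.05 s, during which the arm holds its last target. There are 200 camera calls.

### The job

Make a half-exposure on the test strip: first wind the clockwork timer fully, turning its key clockwise in several partial turns until its pointer reaches the stop pin, keeping the tray's sprung shutter shut meanwhile. Then take the shutter's handle with the fingers and slide it against its spring to half travel, its edge level with the two studs and half of the strip showing, without opening it clearly past half on the way. Finish while still holding it there, still; knock or shift nothing else on the bench.

Things in the scene. Friction and masses are not known exactly. Their poses are not given: they have to be found in the camera images.
- tray: Exposure tray, fixed: grey box 150 (x) x 200 (y) x 40 mm tall, origin under its centre, z up, yaw within 46 deg, left or right of the timer. Copper test strip in its top, 60 mm (x) by 80 mm (y -88 to -8), hidden at first by the dark steel shutter. Guide rails along y at x = +-43 mm, top 52 mm above the bench, each with a round stud (8 mm wide, top 57 mm) at y -48, level with the strip's middle.
- window_mid (a point): middle of the test strip, 42 mm above the bench; axes as the tray's. At half travel the shutter's rear (-y) edge stands above this point.
- shutter (a joint): shutter's travel along the tray's +y in m: 0 shut (strip covered), 0.04 half, 0.08 wide open. A spring pulls it shut: 3.3 N when shut, 7.7 N at half, 12.1 N wide open (110 N/m), friction about 0.5 N; let go, it shuts by itself. Plate 74 x 84 mm, 3 mm thick, top 46.5 mm above the bench; shutter mass 150 g.
- shutter_grip (a point): grip point in the shutter's upright black handle: a bar 40 mm wide (tray x), 12 mm thick (tray y, the sliding way), from 46.5 to 88.5 mm above the bench. The point is in its middle, 73.5 mm above the bench; axes as the tray's. Shut, it is at x 0, y -18 mm of the tray; it moves with the shutter. Free space all round it above the rails.
- timer: Clockwork timer, fixed: grey box 100 x 100 x 50 mm, origin under its centre, z up, yaw within 46 deg. On its top a round aluminium dial (80 mm across), one small upright steel stop pin (7 mm across, 9 mm tall, 33 mm from the centre) and, in the centre, the winding key.
- key (a joint): turn of the winding key in rad, growing clockwise seen from above; starts at 0 to 0.7; 3.8 is fully wound, at a hard stop, with the key's thin pointer at the stop pin. Turning takes 0.09 N m at first and 0.14 N m at the end (a spring winds up); it stays where it is left when released, but can be turned back by hand.
- key_grip (a point): centre of the key's upright steel bar: 44 mm long (point's x), 10 mm thick (y), from 72 to 100 mm above the bench, on a 12 mm shaft; the point is on the turning axis, 86 mm above the bench; z up; turns with the key. The thin pointer lies low over the dial, out along the point's +x to 35 mm from the axis, top 57 mm above the bench.
- screwdriver: Loose screwdriver, 130 mm long, black handle, lying between the tray and the timer. To be left alone. Origin at the centre of its underside.
- flux_bottle: Loose amber flux bottle, 28 mm across, 55 mm tall, upright between the tray and the timer. To be left alone. Origin at the centre of its underside.
- solder_spool: Loose solder spool on its flat side, 50 mm across, 30 mm tall, between the tray and the timer, farther back. To be left alone. Origin at the centre of its underside.
- circuit_board: Loose green circuit board 70 x 50 mm, about 11 mm tall with its parts, flat on the bench at the left. To be left alone. Origin at the centre of its underside.
- tweezers: Loose steel tweezers, 110 mm long, 6 mm tall, flat on the bench at the right. To be left alone. Origin at the centre of its underside.
- tip_tin: Loose open brass tin, 64 mm across, 30 mm tall, at the back. To be left alone. Origin at the centre of its underside.
- parts_dish: Loose black parts dish 90 x 70 x 25 mm, at the back. To be left alone. Origin at the centre of its underside.
There are look-alikes about, which are no part of the job. Of the things that look like the timer, the smallest one is meant.

How it is judged:
By the outcome, as a careful person would: the job done as asked, in the order asked, and still so for the second after the job is handed in, while the arm keeps its last pose, push and grip.
It also fails if it takes over 69 s, if anything falls off the work surface, if the arm or the gripper's body presses on something with over 40 N, if the wrist force passes 120 N, or if a joint passes its speed limit or range.

## Working session

There is one attempt and no reset: what is moved stays moved. The work goes in short steps, Python scripts to look and compute and a shell command to move; the robot and the scene stay as the last step left them, time stands still between calls to the robot, and variables do not carry over. Pictures are saved under pics/ and viewed, at most 10 in all, crops included, and the job is handed in when it is done.

```bash
ls; mkdir -p pics
cat > h.py <<'E'
import numpy as np,cv2
from scipy.spatial.transform import Rotation as Ro
from cell import get_obs,optics,env,nets
def tool():
    o=get_obs();return np.array(o["tool_pos"]),Ro.from_euler('xyz',o["tool_rot"],degrees=True).as_matrix()
def cloud(name):
    p,R=tool();img,d=optics.read_camera(name);c=optics.camera_info(name)
    f=192/np.tan(np.radians(c["fovy"]/2));v,u=np.mgrid[:384,:512]
    P=np.stack([(u-c["cx"])/f*d,(v-c["cy"])/f*d,d],-1)
    if name=="wrist":
        T=np.array(c["tool_from_camera"]);W=(P@T[:3,:3].T+T[:3,3])@R.T+p
    else: W=(P-np.array(c["t"]))@np.array(c["R"])
    W[d==0]=np.nan
    return img,W
def save(n,img): cv2.imwrite("pics/"+n,img[...,::-1])
E
python3 - <<'E'
from h import *
print(get_obs())
for n in ("top","scene"):
    img,W=cloud(n);save(n+"0.png",img);np.save(n+"0.npy",W)
    for q in ("timer","key_grip","tray","shutter_grip","window_mid"):
        print(n,q,[(np.round(r["point"],3).tolist(),round(r["confidence"],2)) for r in nets.place_of(q,n)])
E
```

```text
pics
{'time_s': 0.0, 'qpos': array([71.97092298, 18.44018604, -4.01549874, 83.1748    ,  1.29546821,
       78.54071525, -3.25932985]), 'joint_velocities': array([ 0.03903765,  0.01018995,  0.08694188,  0.02237721, -0.01546532,
       -0.05253429, -0.07172562]), 'effort': array([-1.21813091e-04, -4.91287029e+01, -4.03951239e-01, -3.12532961e+01,
       -6.38588704e-02,  4.40629700e-02,  1.73648696e-04]), 'tool_pos': array([ 0.20963919, -0.61468036,  0.22144964]), 'tool_rot': array([-1.79889568e+02,  6.20496499e-03,  1.88395630e+01]), 'force': array([-0.42227925,  0.39418085,  0.32673149]), 'wrist_torque': array([ 0.01041835, -0.03631501, -0.02456726]), 'grasp_force': 0.0, 'grip_width': 0.08699824782027163}
top timer [([0.277, 0.337, -0.0], 0.84), ([0.489, 0.237, -0.002], 0.67), ([0.68, 0.371, 0.002], 0.55)]
top key_grip [([0.276, 0.339, 0.124], 0.74), ([0.68, 0.369, 0.118], 0.51), ([0.492, 0.237, 0.088], 0.43), ([0.776, -0.109, -0.002], 0.34)]
top tray [([0.548, -0.206, -0.001], 0.98)]
top shutter_grip [([0.544, -0.22, 0.075], 0.6)]
top window_mid [([0.528, -0.254, 0.042], 0.74)]
scene timer [([0.679, 0.365, 0.0], 0.92), ([0.272, 0.338, 0.001], 0.83), ([0.489, 0.243, 0.001], 0.56)]
scene key_grip [([0.277, 0.338, 0.121], 0.75), ([0.682, 0.366, 0.117], 0.69), ([0.49, 0.235, 0.084], 0.52), ([0.521, -0.25, 0.044], 0.23)]
scene tray [([0.549, -0.21, -0.002], 0.85), ([0.474, 0.479, -0.002], 0.52)]
scene shutter_grip [([0.543, -0.222, 0.073], 0.66), ([0.551, -0.21, 0.003], 0.19)]
scene window_mid [([0.52, -0.248, 0.044], 0.87)]
```

View pics/top0.png

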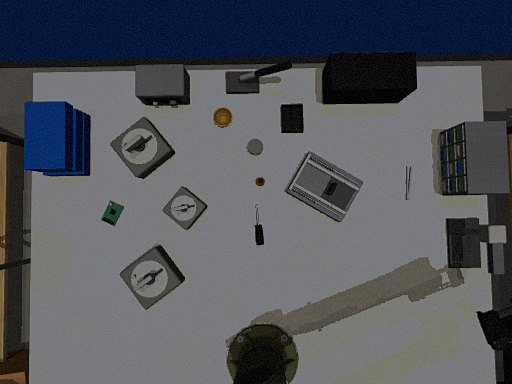

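Run:
```python
from h import *
W=np.load("top0.npy")
# timers: yaw and size from points by height
for c,name in (((.489,.238),'A'),((.278,.338),'B'),((.68,.369),'C')):
    m=(np.hypot(W[...,0]-c[0],W[...,1]-c[1])<.13)
    for lo,hi in ((.035,.062),(.062,.08),(.08,.15)):
        k=m&(W[...,2]>lo)&(W[...,2]<hi)
        if k.sum()>8:
            P=W[k]; r=cv2.minAreaRect((P[:,:2]*1000).astype(np.float32)); print(name,lo,k.sum(),np.round(np.median(P,0),3),np.round(np.array(r[0]),0),np.round(r[1],0),round(r[2],1))
# tray handle and body
m=(np.hypot(W[...,0]-.548,W[...,1]+.208)<.14)
for lo,hi in ((.034,.06),(.08,.1)):
    k=m&(W[...,2]>lo)&(W[...,2]<hi);P=W[k];r=cv2.minAreaRect((P[:,:2]*1000).astype(np.float32));print('tray',lo,k.sum(),r,np.median(P[:,2]))
I=cv2.imread("pics/top0.png");c=optics.camera_info("top");f=192/np.tan(np.radians(c["fovy"]/2))
X=np.array(c["R"])@[.489,.238,.06]+np.array(c["t"]);u,v=int(f*X[0]/X[2]+c["cx"]),int(f*X[1]/X[2]+c["cy"]);print(u,v)
cv2.imwrite("pics/crop0.png",cv2.resize(I[max(0,v-45):v+45,max(0,u-60):u+60],None,fx=5,fy=5,interpolation=cv2.INTER_CUBIC))
```

```text
A 0.035 964 [0.488 0.233 0.051] [488. 236.] [101. 101.] 50.0
A 0.08 56 [0.489 0.235 0.1  ] [488. 236.] [10. 44.] 12.9
B 0.035 116 [0.315 0.28  0.048] [291. 283.] [164.  76.] 5.2
B 0.062 1922 [0.279 0.332 0.071] [276. 336.] [140. 139.] 36.0
B 0.08 169 [0.28  0.333 0.138] [277. 340.] [38. 88.] 11.1
C 0.035 129 [0.641 0.318 0.049] [674. 358.] [123. 142.] 40.9
C 0.062 1743 [0.674 0.359 0.071] [682. 367.] [141. 140.] 38.3
C 0.08 240 [0.68  0.362 0.13 ] [682. 372.] [39. 86.] 12.2
tray 0.034 2871 ((549.1864624023438, -210.13232421875), (200.2584686279297, 150.05352783203125), 59.199607849121094) 0.043473546027361
tray 0.08 56 ((540.258544921875, -225.49827575683594), (12.363995552062988, 40.064056396484375), 57.965850830078125) 0.08912012338451136
182 207
```

View pics/crop0.png

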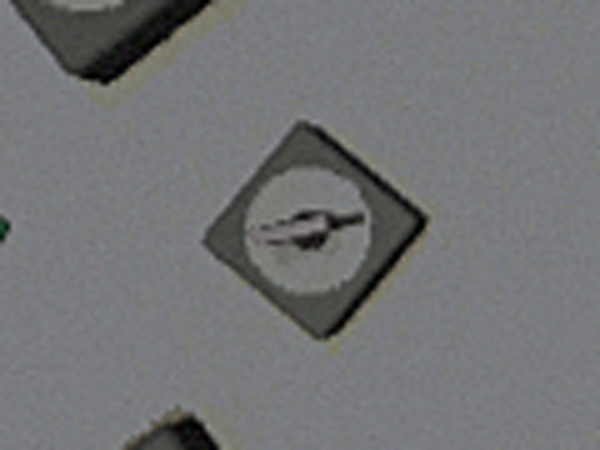

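Candidates for the timer are at (182,208), (142,147) and (152,277). By depth, the first has a 101 mm box and the other two about 140 mm, so the smallest is (182,208). The crop confirms it, with its pointer toward −y. The tray is at (324,187).

```bash
cat >> h.py <<'E'
def plan(wps,start=None):
    """wps: (x,y,z,yaw), tool down; prints shift/turn of each leg in tool axes, mm/deg"""
    p,R=tool(); y0=np.degrees(np.arctan2(R[1,0],R[0,0]))
    for w in wps:
        d=(np.array(w[:3])-p)*1000; c,s=np.cos(np.radians(y0)),np.sin(np.radians(y0))
        wz=-((w[3]-y0+180)%360-180)
        print("tx %.1f ty %.1f tz %.1f wz %.1f"%(d[0]*c+d[1]*s,d[0]*s-d[1]*c,-d[2],wz)); p=np.array(w[:3]); y0=w[3]
E
python3 -c "
from h import *
plan([(.36,-.47,.23,40),(.5,-.32,.23,60),(.54,-.14,.23,75),(.53,.05,.23,90),(.488,.236,.22,103)])"
```

```text
tx 189.0 ty -89.0 tz -7.4 wz -21.2
tx 203.7 ty -24.9 tz -0.0 wz -20.0
tx 175.9 ty -55.4 tz -0.0 wz -15.0
tx 180.9 ty -58.8 tz -0.0 wz -15.0
tx 186.0 ty -42.0 tz 10.0 wz -13.0
```

```bash
python3 -m creep '[{"tx":38,"ty":-18,"tz":-1.5,"wz":-4,"gripper":1},{"tx":76,"ty":-36,"tz":-3,"wz":-8},{"tx":113,"ty":-53,"tz":-5,"wz":-13},{"tx":151,"ty":-71,"tz":-6,"wz":-17},{"tx":189,"ty":-89,"tz":-7,"wz":-21}]'
python3 -m creep '[{"tx":41,"ty":-5,"wz":-4},{"tx":81,"ty":-10,"wz":-8},{"tx":122,"ty":-15,"wz":-12},{"tx":163,"ty":-20,"wz":-16},{"tx":203,"ty":-25,"wz":-20}]'
python3 -m creep '[{"tx":35,"ty":-11,"wz":-3},{"tx":70,"ty":-22,"wz":-6},{"tx":105,"ty":-33,"wz":-9},{"tx":141,"ty":-44,"wz":-12},{"tx":176,"ty":-55,"wz":-15}]'
python3 -m creep '[{"tx":36,"ty":-12,"wz":-3},{"tx":72,"ty":-24,"wz":-6},{"tx":108,"ty":-36,"wz":-9},{"tx":145,"ty":-47,"wz":-12},{"tx":181,"ty":-59,"wz":-15}]'
python3 -m creep '[{"tx":37,"ty":-8,"tz":2,"wz":-3},{"tx":74,"ty":-17,"tz":4,"wz":-6},{"tx":112,"ty":-25,"tz":6,"wz":-9},{"tx":149,"ty":-34,"tz":8,"wz":-11},{"tx":186,"ty":-42,"tz":10,"wz":-13}]'
python3 - <<'E'
from h import *
img,W=cloud("wrist");save("w1.png",img)
print(get_obs()["tool_pos"],get_obs()["tool_rot"],get_obs()["qpos"],get_obs()["joint_velocities"].max())
c=(.488,.236);d=np.hypot(W[...,0]-c[0],W[...,1]-c[1])
for lo,hi in ((.08,.15),(.0535,.0665)):
    k=(d<.05)&(W[...,2]>lo)&(W[...,2]<hi);P=W[k]
    if len(P)>5: print(lo,len(P),np.median(P[:,2]),cv2.minAreaRect((P[:,:2]*1000).astype(np.float32)))
k=(d<.045)&(d>.022)&(W[...,2]>.0535)&(W[...,2]<.07);v,u=np.where(k)
P=W[k];print(np.c_[u,v,np.round(P*1000),np.degrees(np.arctan2(P[:,1]-c[1],P[:,0]-c[0])).round()].astype(int)[::max(1,len(P)//25)])
print(nets.place_of("key_grip","wrist"))
E
```

```text
[ 0.20985515 -0.61521102  0.22262842] [1.79992326e+02 3.81974399e-03 1.88403427e+01] [71.96923685 18.38831688 -4.01560416 83.10743232  1.29585821 78.54175547
 -3.25891356] 0.11081759486080671
[]
[]validation failed for argument at $[0]...
validation failed for argument at $[0]...
validation failed for argument at $[0]...
validation failed for argument at $[0]...
validation failed for argument at $[0]...
```

```bash
python3 -m creep '[{"wx":0,"wy":0,"wz":-4,"tx":38,"ty":-18,"tz":-1.5,"gripper":1},{"wx":0,"wy":0,"wz":-8,"tx":76,"ty":-36,"tz":-3,"gripper":1},{"wx":0,"wy":0,"wz":-13,"tx":113,"ty":-53,"tz":-5,"gripper":1},{"wx":0,"wy":0,"wz":-17,"tx":151,"ty":-71,"tz":-6,"gripper":1},{"wx":0,"wy":0,"wz":-21,"tx":189,"ty":-89,"tz":-7,"gripper":1}]'
```

```text
time_s: 1.12
tool_pos: [0.3606, -0.4691, 0.2299]
tool_rot: [180.0, 0.0, 40.0]
force: [1.0, -1.3, 0.8]
grip_width: 0.087
grasp_force: 0.0
```

```bash
python3 -m creep '[{"wx":0,"wy":0,"wz":-4,"tx":41,"ty":-5,"tz":0,"gripper":1},{"wx":0,"wy":0,"wz":-8,"tx":81,"ty":-10,"tz":0,"gripper":1},{"wx":0,"wy":0,"wz":-12,"tx":122,"ty":-15,"tz":0,"gripper":1},{"wx":0,"wy":0,"wz":-16,"tx":163,"ty":-20,"tz":0,"gripper":1},{"wx":0,"wy":0,"wz":-20,"tx":203,"ty":-25,"tz":0,"gripper":1}]'
python3 -m creep '[{"wx":0,"wy":0,"wz":-3,"tx":35,"ty":-11,"tz":0,"gripper":1},{"wx":0,"wy":0,"wz":-6,"tx":70,"ty":-22,"tz":0,"gripper":1},{"wx":0,"wy":0,"wz":-9,"tx":105,"ty":-33,"tz":0,"gripper":1},{"wx":0,"wy":0,"wz":-12,"tx":141,"ty":-44,"tz":0,"gripper":1},{"wx":0,"wy":0,"wz":-15,"tx":176,"ty":-55,"tz":0,"gripper":1}]'
python3 -m creep '[{"wx":0,"wy":0,"wz":-3,"tx":36,"ty":-12,"tz":0,"gripper":1},{"wx":0,"wy":0,"wz":-6,"tx":72,"ty":-24,"tz":0,"gripper":1},{"wx":0,"wy":0,"wz":-9,"tx":108,"ty":-36,"tz":0,"gripper":1},{"wx":0,"wy":0,"wz":-12,"tx":145,"ty":-47,"tz":0,"gripper":1},{"wx":0,"wy":0,"wz":-15,"tx":181,"ty":-59,"tz":0,"gripper":1}]'
python3 -m creep '[{"wx":0,"wy":0,"wz":-3,"tx":37,"ty":-8,"tz":2,"gripper":1},{"wx":0,"wy":0,"wz":-6,"tx":74,"ty":-17,"tz":4,"gripper":1},{"wx":0,"wy":0,"wz":-9,"tx":112,"ty":-25,"tz":6,"gripper":1},{"wx":0,"wy":0,"wz":-11,"tx":149,"ty":-34,"tz":8,"gripper":1},{"wx":0,"wy":0,"wz":-13,"tx":186,"ty":-42,"tz":10,"gripper":1}]'
cat > look.py <<'E'
import sys
from h import *
o=get_obs();img,W=cloud("wrist");save(sys.argv[1],img)
print(o["time_s"],o["tool_pos"],o["tool_rot"],o["qpos"].round(1))
c=(.488,.236);d=np.hypot(W[...,0]-c[0],W[...,1]-c[1])
for lo,hi in ((.092,.15),(.0535,.0665)):
    k=(d<.05)&(W[...,2]>lo)&(W[...,2]<hi);P=W[k]
    if len(P)>5: print(lo,len(P),np.median(P[:,2]),cv2.minAreaRect((P[:,:2]*1000).astype(np.float32)))
k=(d<.045)&(d>.022)&(W[...,2]>.0545)&(W[...,2]<.07);v,u=np.where(k)
P=W[k];print(np.c_[u,v,np.round(P*1000),np.degrees(np.arctan2(P[:,1]-c[1],P[:,0]-c[0])).round()].astype(int)[::max(1,len(P)//25)])
E
python3 look.py w1.png
```

```text
time_s: 1.53
tool_pos: [0.5005, -0.3195, 0.23]
tool_rot: [179.9, 0.0, 60.0]
force: [0.8, 0.3, 0.1]
grip_width: 0.0863
grasp_force: 0.0
time_s: 1.95
tool_pos: [0.5404, -0.1395, 0.2298]
tool_rot: [180.0, 0.0, 75.0]
force: [0.0, 0.0, 0.3]
grip_width: 0.0868
grasp_force: 0.0
time_s: 2.37
tool_pos: [0.5303, 0.0505, 0.2298]
tool_rot: [179.9, 0.0, 90.0]
force: [-0.2, -0.5, -1.0]
grip_width: 0.0873
grasp_force: 0.0
time_s: 2.78
tool_pos: [0.4884, 0.2364, 0.2198]
tool_rot: [179.9, 0.0, 102.9]
force: [1.4, 0.4, -0.4]
grip_width: 0.0871
grasp_force: 0.0
2.7833 [0.48840419 0.23643128 0.21982583] [1.79941938e+02 4.36189900e-02 1.02925924e+02] [ 16.3   9.7 -49.4  97.4   7.6  76.4 -21.6]
0.092 479 0.09998339157057504 ((488.06402587890625, 239.39364624023438), (9.536827087402344, 43.257057189941406), 12.708560943603516)
0.0535 348 0.0564275878547086 ((486.97540283203125, 239.97027587890625), (74.63607788085938, 74.30208587646484), 83.88762664794922)
[[ 261  139  484  274   58   95]
 [ 262  139  485  275   59   94]
 [ 263  139  486  275   59   92]
 [ 264  139  487  275   60   91]
 [ 260  140  484  27
[... 534 characters left out ...]
   90]
 [ 265  142  489  273   60   88]
 [ 260  143  484  270   58   96]
 [ 261  143  485  271   59   94]
 [ 262  143  486  271   60   93]
 [ 263  143  487  271   60   91]
 [ 264  143  488  271   60   89]
 [ 265  143  489  272   60   88]
 [ 260  144  484  269   61   96]
 [ 261  144  486  269   59   94]
 [ 262  144  487  270   60   92]
 [ 263  144  488  270   59   91]
 [ 264  144  489  270   59   89]
 [ 265  144  490  270   58   87]
 [ 243  145  467  264   55  127]
 [ 261  145  486  268   59   94]
 [ 262  145  487  269   59   92]
 [ 263  145  488  269   60   90]
 [ 264  145  489  269   58   88]
 [ 229  155  455  250   55  157]
 [ 243  157  470  251   55  140]
 [ 222  167  450  235   55 -179]]
```

View pics/w1.png

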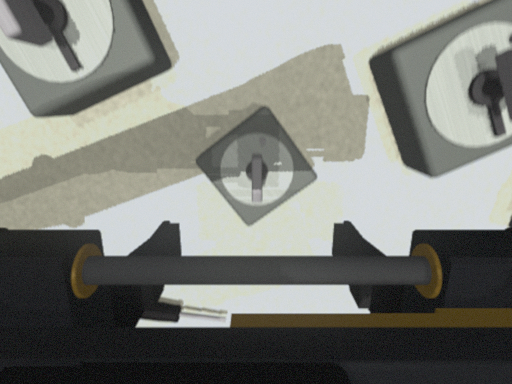

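The picture shows the bar vertical at (257,175) with its pointer down, and the pin at (262,142), which is about 93° in the world. The pointer is at −77°, so about 185–190° of clockwise turn is needed. Now I descend and grip.

```bash
python3 -m creep '[{"wx":0,"wy":0,"wz":0,"tx":0,"ty":0,"tz":35,"gripper":1},{"wx":0,"wy":0,"wz":0,"tx":1,"ty":0,"tz":70,"gripper":1},{"wx":0,"wy":0,"wz":0,"tx":1.5,"ty":0,"tz":105,"gripper":1},{"wx":0,"wy":0,"wz":0,"tx":1.5,"ty":0,"tz":135,"gripper":1},{"wx":0,"wy":0,"wz":0,"tx":1.5,"ty":0,"tz":151,"gripper":1}]'
python3 -m creep '[{"wx":0,"wy":0,"wz":0,"tx":0,"ty":0,"tz":0,"gripper":-1},{"wx":0,"wy":0,"wz":0,"tx":0,"ty":0,"tz":0,"gripper":-1},{"wx":0,"wy":0,"wz":0,"tx":0,"ty":0,"tz":0,"gripper":-1},{"wx":0,"wy":0,"wz":0,"tx":0,"ty":0,"tz":0,"gripper":-1},{"wx":0,"wy":0,"wz":0,"tx":0,"ty":0,"tz":0,"gripper":-1}]' 40
python3 -m creep '[{"wx":0,"wy":0,"wz":0,"tx":0,"ty":0,"tz":0,"gripper":-1},{"wx":0,"wy":0,"wz":0,"tx":0,"ty":0,"tz":0,"gripper":-1},{"wx":0,"wy":0,"wz":0,"tx":0,"ty":0,"tz":0,"gripper":-1},{"wx":0,"wy":0,"wz":0,"tx":0,"ty":0,"tz":0,"gripper":-1},{"wx":0,"wy":0,"wz":0,"tx":0,"ty":0,"tz":0,"gripper":-1}]'
```

```text
time_s: 3.25
tool_pos: [0.4867, 0.2348, 0.0649]
tool_rot: [-179.7, 0.1, 102.8]
force: [-0.3, 0.3, 0.6]
grip_width: 0.0871
grasp_force: 0.0
time_s: 3.67
tool_pos: [0.49, 0.2367, 0.0702]
tool_rot: [179.8, 0.0, 102.8]
force: [0.3, -0.3, -0.1]
grip_width: 0.0613
grasp_force: 0.0
time_s: 4.08
tool_pos: [0.4888, 0.2363, 0.0686]
tool_rot: [180.0, 0.0, 102.8]
force: [-0.0, -0.6, -0.8]
grip_width: 0.0282
grasp_force: 0.0
```

```bash
python3 -m creep '[{"wx":0,"wy":0,"wz":0,"tx":0,"ty":0,"tz":0,"gripper":-1},{"wx":0,"wy":0,"wz":0,"tx":0,"ty":0,"tz":0,"gripper":-1},{"wx":0,"wy":0,"wz":0,"tx":0,"ty":0,"tz":0,"gripper":-1},{"wx":0,"wy":0,"wz":0,"tx":0,"ty":0,"tz":0,"gripper":-1},{"wx":0,"wy":0,"wz":0,"tx":0,"ty":0,"tz":0,"gripper":-1}]'
python3 -m creep '[{"wx":0,"wy":0,"wz":3,"tx":0,"ty":0,"tz":0,"gripper":-1},{"wx":0,"wy":0,"wz":7,"tx":0,"ty":0,"tz":0,"gripper":-1},{"wx":0,"wy":0,"wz":11,"tx":0,"ty":0,"tz":0,"gripper":-1},{"wx":0,"wy":0,"wz":15,"tx":0,"ty":0,"tz":0,"gripper":-1},{"wx":0,"wy":0,"wz":20,"tx":0,"ty":0,"tz":0,"gripper":-1}]'
python3 -c "
from h import *
print(get_obs())"
```

```text
time_s: 4.5
tool_pos: [0.4889, 0.2363, 0.0685]
tool_rot: [180.0, -0.0, 102.8]
force: [0.5, 0.1, -1.4]
grip_width: 0.0095
grasp_force: 40.0
time_s: 4.92
tool_pos: [0.4882, 0.2362, 0.0684]
tool_rot: [-179.9, 0.0, 82.7]
force: [-1.6, -0.1, 0.6]
grip_width: 0.0099
grasp_force: 40.0
{'time_s': 4.9167, 'qpos': array([  9.49958794,  18.05268868, -43.50640722, 107.25925786,
        14.20944958,  60.27923474, -47.07382247]), 'joint_velocities': array([ -8.47047681,  -2.74077782,  10.05742304,   0.37558727,
        -4.80742454,  -0.72306285, -57.21260412]), 'effort': array([  1.10473026, -35.70796967,  -6.39578104, -27.20392406,
         0.16199925,  -0.37757951,   1.06940333]), 'tool_pos': array([0.48821093, 0.2362426 , 0.06844919]), 'tool_rot': array([-1.79943957e+02,  3.43535756e-02,  8.26608121e+01]), 'force': array([-1.58413777, -0.11612084,  0.56545919]), 'wrist_torque': array([-0.09640645,  0.19997951,  0.08844777]), 'grasp_force': 39.99637524364516, 'grip_width': 0.009893344663449013}
```

```bash
python3 -m creep '[{"wx":0,"wy":0,"wz":5,"tx":0,"ty":0,"tz":0,"gripper":-1},{"wx":0,"wy":0,"wz":10,"tx":0,"ty":0,"tz":0,"gripper":-1},{"wx":0,"wy":0,"wz":15,"tx":0,"ty":0,"tz":0,"gripper":-1},{"wx":0,"wy":0,"wz":20,"tx":0,"ty":0,"tz":0,"gripper":-1},{"wx":0,"wy":0,"wz":25,"tx":0,"ty":0,"tz":0,"gripper":-1}]'
python3 -m creep '[{"wx":0,"wy":0,"wz":5,"tx":0,"ty":0,"tz":0,"gripper":-1},{"wx":0,"wy":0,"wz":10,"tx":0,"ty":0,"tz":0,"gripper":-1},{"wx":0,"wy":0,"wz":15,"tx":0,"ty":0,"tz":0,"gripper":-1},{"wx":0,"wy":0,"wz":20,"tx":0,"ty":0,"tz":0,"gripper":-1},{"wx":0,"wy":0,"wz":25,"tx":0,"ty":0,"tz":0,"gripper":-1}]'
python3 -m creep '[{"wx":0,"wy":0,"wz":5,"tx":0,"ty":0,"tz":0,"gripper":-1},{"wx":0,"wy":0,"wz":10,"tx":0,"ty":0,"tz":0,"gripper":-1},{"wx":0,"wy":0,"wz":15,"tx":0,"ty":0,"tz":0,"gripper":-1},{"wx":0,"wy":0,"wz":20,"tx":0,"ty":0,"tz":0,"gripper":-1},{"wx":0,"wy":0,"wz":20,"tx":0,"ty":0,"tz":0,"gripper":-1}]'
python3 -c "
from h import *
o=get_obs();print(o['qpos'],o['wrist_torque'],o['force'])"
```

```text
time_s: 5.33
tool_pos: [0.4874, 0.2365, 0.0684]
tool_rot: [-179.9, 0.1, 57.6]
force: [-3.2, 0.1, 3.1]
grip_width: 0.0101
grasp_force: 40.0
time_s: 5.75
tool_pos: [0.4867, 0.2372, 0.0684]
tool_rot: [-179.9, 0.2, 32.7]
force: [-4.6, 1.3, 3.1]
grip_width: 0.0099
grasp_force: 40.0
time_s: 6.17
tool_pos: [0.4865, 0.2378, 0.0684]
tool_rot: [-179.9, 0.2, 12.8]
force: [-4.6, 2.6, 3.4]
grip_width: 0.0101
grasp_force: 40.0
[   0.30918815   15.78801094  -32.80211829  107.57987879    9.68105369
   59.56536764 -113.70097012] [ 0.42066351  1.04541762 -0.02680874] [-4.56225645  2.57179916  3.39637221]
```

```bash
python3 -m creep '[{"wx":0,"wy":0,"wz":0,"tx":0,"ty":0,"tz":0,"gripper":0},{"wx":0,"wy":0,"wz":0,"tx":0,"ty":0,"tz":0,"gripper":0},{"wx":0,"wy":0,"wz":0,"tx":0,"ty":0,"tz":0,"gripper":0},{"wx":0,"wy":0,"wz":0,"tx":0,"ty":0,"tz":-20,"gripper":0},{"wx":0,"wy":0,"wz":0,"tx":0,"ty":0,"tz":-50,"gripper":0}]'
python3 -m creep '[{"wx":0,"wy":0,"wz":-7,"tx":0,"ty":0,"tz":-10,"gripper":0},{"wx":0,"wy":0,"wz":-14,"tx":0,"ty":0,"tz":-10,"gripper":0},{"wx":0,"wy":0,"wz":-21,"tx":0,"ty":0,"tz":-10,"gripper":0},{"wx":0,"wy":0,"wz":-28,"tx":0,"ty":0,"tz":-10,"gripper":0},{"wx":0,"wy":0,"wz":-35,"tx":0,"ty":0,"tz":-10,"gripper":0}]'
python3 -m creep '[{"wx":0,"wy":0,"wz":-7,"tx":0,"ty":0,"tz":0,"gripper":0},{"wx":0,"wy":0,"wz":-14,"tx":0,"ty":0,"tz":0,"gripper":0},{"wx":0,"wy":0,"wz":-21,"tx":0,"ty":0,"tz":0,"gripper":0},{"wx":0,"wy":0,"wz":-28,"tx":0,"ty":0,"tz":0,"gripper":0},{"wx":0,"wy":0,"wz":-35,"tx":0,"ty":0,"tz":0,"gripper":0}]'
python3 -m creep '[{"wx":0,"wy":0,"wz":-7,"tx":0,"ty":0,"tz":0,"gripper":0},{"wx":0,"wy":0,"wz":-14,"tx":0,"ty":0,"tz":0,"gripper":0},{"wx":0,"wy":0,"wz":-21,"tx":0,"ty":0,"tz":0,"gripper":0},{"wx":0,"wy":0,"wz":-28,"tx":0,"ty":0,"tz":0,"gripper":0},{"wx":0,"wy":0,"wz":-35,"tx":0,"ty":0,"tz":0,"gripper":0}]'
python3 -m creep '[{"wx":0,"wy":0,"wz":-7,"tx":0,"ty":0,"tz":0,"gripper":0},{"wx":0,"wy":0,"wz":-14,"tx":0,"ty":0,"tz":0,"gripper":0},{"wx":0,"wy":0,"wz":-21,"tx":0,"ty":0,"tz":0,"gripper":0},{"wx":0,"wy":0,"wz":-28,"tx":0,"ty":0,"tz":0,"gripper":0},{"wx":0,"wy":0,"wz":-35,"tx":0,"ty":0,"tz":0,"gripper":0}]'
python3 -m creep '[{"wx":0,"wy":0,"wz":-7,"tx":0,"ty":0,"tz":0,"gripper":0},{"wx":0,"wy":0,"wz":-14,"tx":0,"ty":0,"tz":0,"gripper":0},{"wx":0,"wy":0,"wz":-21,"tx":0,"ty":0,"tz":0,"gripper":0},{"wx":0,"wy":0,"wz":-28,"tx":0,"ty":0,"tz":0,"gripper":0},{"wx":0,"wy":0,"wz":-35,"tx":0,"ty":0,"tz":0,"gripper":0}]'
python3 -m creep '[{"wx":0,"wy":0,"wz":-5,"tx":0,"ty":0,"tz":0,"gripper":0},{"wx":0,"wy":0,"wz":-5,"tx":0,"ty":0,"tz":0,"gripper":0},{"wx":0,"wy":0,"wz":-5,"tx":0,"ty":0,"tz":0,"gripper":0}]'
python3 -c "
from h import *
o=get_obs();print(o['qpos'],o['tool_pos']);img,W=cloud('wrist')
d=np.hypot(W[...,0]-.487,W[...,1]-.237);k=(d<.04)&(W[...,2]>.09)&(W[...,2]<.106);P=W[k];print(len(P),cv2.minAreaRect((P[:,:2]*1000).astype(np.float32)))
plan([(.4867,.2375,.0685,192.8)])"
```

```text
time_s: 6.58
tool_pos: [0.487, 0.2343, 0.1161]
tool_rot: [179.9, 0.4, 12.8]
force: [0.7, -0.0, 0.4]
grip_width: 0.0354
grasp_force: 0.0
time_s: 7.0
tool_pos: [0.4895, 0.2356, 0.1287]
tool_rot: [179.9, -0.0, 48.1]
force: [-0.1, 0.2, 0.5]
grip_width: 0.0434
grasp_force: 0.0
time_s: 7.42
tool_pos: [0.4894, 0.2355, 0.1285]
tool_rot: [180.0, 0.0, 83.1]
force: [-0.0, 0.2, -0.4]
grip_width: 0.0436
grasp_force: 0.0
time_s: 7.83
tool_pos: [0.4894, 0.2356, 0.1285]
tool_rot: [180.0, 0.0, 118.1]
force: [0.2, 0.3, -0.0]
grip_width: 0.0432
grasp_force: 0.0
time_s: 8.25
tool_pos: [0.4894, 0.2355, 0.1285]
tool_rot: [-180.0, 0.1, 153.1]
force: [0.1, 0.3, 1.0]
grip_width: 0.0436
grasp_force: 0.0
time_s: 8.67
tool_pos: [0.4895, 0.2355, 0.1285]
tool_rot: [-180.0, 0.0, -171.9]
force: [0.4, 0.1, -0.1]
grip_width: 0.0436
grasp_force: 0.0
time_s: 8.92
tool_pos: [0.4892, 0.2357, 0.1284]
tool_rot: [-180.0, 0.0, -167.4]
force: [0.3, 0.1, 0.3]
grip_width: 0.0434
grasp_force: 0.0
[ 22.11851856  17.70787944 -58.22893737 103.66083385  16.25348115
  67.62349442  61.4609272 ] [0.48922638 0.23566363 0.12841928]
957 ((487.02740478515625, 238.3824462890625), (43.823516845703125, 9.960430145263672), 12.844886779785156)
tx 2.0 ty 2.2 tz 60.0 wz -0.1
```

```bash
python3 -m creep '[{"wx":0,"wy":0,"wz":0,"tx":2,"ty":2,"tz":20,"gripper":0},{"wx":0,"wy":0,"wz":0,"tx":2,"ty":2,"tz":40,"gripper":0},{"wx":0,"wy":0,"wz":0,"tx":2,"ty":2,"tz":60,"gripper":0},{"wx":0,"wy":0,"wz":0,"tx":2,"ty":2,"tz":60,"gripper":0},{"wx":0,"wy":0,"wz":0,"tx":2,"ty":2,"tz":60,"gripper":-1}]' 45
python3 -m creep '[{"wx":0,"wy":0,"wz":0,"tx":0,"ty":0,"tz":0,"gripper":-1},{"wx":0,"wy":0,"wz":0,"tx":0,"ty":0,"tz":0,"gripper":-1},{"wx":0,"wy":0,"wz":0,"tx":0,"ty":0,"tz":0,"gripper":-1},{"wx":0,"wy":0,"wz":0,"tx":0,"ty":0,"tz":0,"gripper":-1},{"wx":0,"wy":0,"wz":0,"tx":0,"ty":0,"tz":0,"gripper":-1}]'
python3 -m creep '[{"wx":0,"wy":0,"wz":0,"tx":0,"ty":0,"tz":0,"gripper":-1},{"wx":0,"wy":0,"wz":0,"tx":0,"ty":0,"tz":0,"gripper":-1},{"wx":0,"wy":0,"wz":5,"tx":0,"ty":0,"tz":0,"gripper":-1},{"wx":0,"wy":0,"wz":10,"tx":0,"ty":0,"tz":0,"gripper":-1},{"wx":0,"wy":0,"wz":15,"tx":0,"ty":0,"tz":0,"gripper":-1}]'
python3 -c "
from h import *
o=get_obs();print(o['qpos'],o['wrist_torque'],o['force'])"
```

```text
time_s: 9.38
tool_pos: [0.4857, 0.2374, 0.068]
tool_rot: [-180.0, -0.1, -167.2]
force: [-0.4, -0.3, 0.1]
grip_width: 0.0411
grasp_force: 0.0
time_s: 9.8
tool_pos: [0.4868, 0.2379, 0.0691]
tool_rot: [-180.0, 0.1, -167.2]
force: [0.3, 3.0, 0.2]
grip_width: 0.0113
grasp_force: 5.3
time_s: 10.22
tool_pos: [0.4868, 0.2384, 0.0691]
tool_rot: [179.9, 0.1, 177.6]
force: [-0.2, 0.2, 2.3]
grip_width: 0.01
grasp_force: 45.0
[ 16.91816748  20.7331488  -53.00416373 107.18572381  18.80733556
  61.24673457  44.11955002] [ 0.22260453 -0.14319224  0.14800924] [-0.16228841  0.15521184  2.26631571]
```

```bash
python3 -m creep '[{"wx":0,"wy":0,"wz":5,"tx":0,"ty":0,"tz":0,"gripper":-1},{"wx":0,"wy":0,"wz":10,"tx":0,"ty":0,"tz":0,"gripper":-1},{"wx":0,"wy":0,"wz":15,"tx":0,"ty":0,"tz":0,"gripper":-1},{"wx":0,"wy":0,"wz":20,"tx":0,"ty":0,"tz":0,"gripper":-1},{"wx":0,"wy":0,"wz":25,"tx":0,"ty":0,"tz":0,"gripper":-1}]'
python3 -m creep '[{"wx":0,"wy":0,"wz":5,"tx":0,"ty":0,"tz":0,"gripper":-1},{"wx":0,"wy":0,"wz":10,"tx":0,"ty":0,"tz":0,"gripper":-1},{"wx":0,"wy":0,"wz":15,"tx":0,"ty":0,"tz":0,"gripper":-1},{"wx":0,"wy":0,"wz":20,"tx":0,"ty":0,"tz":0,"gripper":-1},{"wx":0,"wy":0,"wz":25,"tx":0,"ty":0,"tz":0,"gripper":-1}]'
python3 -m creep '[{"wx":0,"wy":0,"wz":5,"tx":0,"ty":0,"tz":0,"gripper":-1},{"wx":0,"wy":0,"wz":10,"tx":0,"ty":0,"tz":0,"gripper":-1},{"wx":0,"wy":0,"wz":15,"tx":0,"ty":0,"tz":0,"gripper":-1},{"wx":0,"wy":0,"wz":20,"tx":0,"ty":0,"tz":0,"gripper":-1},{"wx":0,"wy":0,"wz":20,"tx":0,"ty":0,"tz":0,"gripper":-1}]'
python3 -c "
from h import *
o=get_obs();print(o['qpos'],o['wrist_torque'],o['force'])"
```

```text
time_s: 10.63
tool_pos: [0.4869, 0.2391, 0.0691]
tool_rot: [179.9, 0.0, 152.7]
force: [0.9, 2.3, 0.2]
grip_width: 0.0102
grasp_force: 45.0
time_s: 11.05
tool_pos: [0.4874, 0.2397, 0.0691]
tool_rot: [179.8, -0.0, 127.7]
force: [3.3, 3.3, -1.9]
grip_width: 0.0098
grasp_force: 45.0
time_s: 11.47
tool_pos: [0.4879, 0.2399, 0.0691]
tool_rot: [179.7, -0.1, 107.7]
force: [3.9, 4.4, -2.6]
grip_width: 0.01
grasp_force: 45.0
[  6.98026389  17.21129856 -40.78707562 107.43443999  12.86998501
  59.69123453 -21.34153811] [ 0.85313154 -0.86675006  0.0508558 ] [ 3.90811092  4.40490866 -2.62381503]
```

```bash
for i in 1; do python3 -m creep '[{"wx":0,"wy":0,"wz":2,"tx":0,"ty":0,"tz":0,"gripper":-1},{"wx":0,"wy":0,"wz":4,"tx":0,"ty":0,"tz":0,"gripper":-1},{"wx":0,"wy":0,"wz":5,"tx":0,"ty":0,"tz":0,"gripper":-1}]'; done
python3 -c "
from h import *
o=get_obs();print(o['wrist_torque'],o['force'],o['qpos'][6])"
python3 -m creep '[{"wx":0,"wy":0,"wz":1.5,"tx":0,"ty":0,"tz":0,"gripper":-1},{"wx":0,"wy":0,"wz":3,"tx":0,"ty":0,"tz":0,"gripper":-1},{"wx":0,"wy":0,"wz":4,"tx":0,"ty":0,"tz":0,"gripper":-1}]'
python3 -c "
from h import *
o=get_obs();print(o['wrist_torque'],o['force'],o['qpos'][6])"
```

```text
time_s: 11.72
tool_pos: [0.488, 0.24, 0.0691]
tool_rot: [179.7, -0.2, 102.8]
force: [4.6, 4.6, -2.7]
grip_width: 0.0099
grasp_force: 45.0
[ 0.80126154 -1.01553437  0.15139553] [ 4.5671776   4.56311485 -2.67138149] -25.963180608862206
time_s: 11.97
tool_pos: [0.4881, 0.24, 0.0691]
tool_rot: [179.7, -0.2, 98.9]
force: [4.7, 4.7, -1.9]
grip_width: 0.0101
grasp_force: 45.0
[ 0.91311996 -1.08096094  0.45043104] [ 4.67261195  4.67622475 -1.86256226] -29.715499987172354
```

```bash
python3 -m creep '[{"wx":0,"wy":0,"wz":1,"tx":0,"ty":0,"tz":0,"gripper":-1},{"wx":0,"wy":0,"wz":2,"tx":0,"ty":0,"tz":0,"gripper":-1},{"wx":0,"wy":0,"wz":2,"tx":0,"ty":0,"tz":0,"gripper":-1}]'
python3 -c "
from h import *
o=get_obs();print(o['wrist_torque'],o['force'],o['qpos'][6])"
```

```text
time_s: 12.22
tool_pos: [0.4882, 0.24, 0.0692]
tool_rot: [179.7, -0.2, 96.9]
force: [4.4, 3.8, -2.2]
grip_width: 0.0104
grasp_force: 45.0
[ 0.81792489 -1.10834725  0.58616715] [ 4.37915656  3.77180815 -2.18116311] -31.574495299476858
```

```bash
python3 -m creep '[{"wx":0,"wy":0,"wz":0,"tx":0,"ty":0,"tz":0,"gripper":0},{"wx":0,"wy":0,"wz":0,"tx":0,"ty":0,"tz":0,"gripper":0},{"wx":0,"wy":0,"wz":0,"tx":0,"ty":0,"tz":0,"gripper":0},{"wx":0,"wy":0,"wz":0,"tx":0,"ty":0,"tz":0,"gripper":0},{"wx":0,"wy":0,"wz":0,"tx":0,"ty":0,"tz":-30,"gripper":0}]'
python3 -m creep '[{"wx":0,"wy":0,"wz":0,"tx":0,"ty":0,"tz":-30,"gripper":1},{"wx":0,"wy":0,"wz":0,"tx":0,"ty":0,"tz":-65,"gripper":1},{"wx":0,"wy":0,"wz":0,"tx":0,"ty":0,"tz":-100,"gripper":1},{"wx":0,"wy":0,"wz":0,"tx":0,"ty":0,"tz":-120,"gripper":1},{"wx":0,"wy":0,"wz":0,"tx":0,"ty":0,"tz":-120,"gripper":1}]'
python3 look.py w2.png | head -8
python3 - <<'E'
import cv2
I=cv2.imread("pics/w2.png");cv2.imwrite("pics/w2c.png",cv2.resize(I[90:250,180:350],None,fx=3.5,fy=3.5,interpolation=cv2.INTER_CUBIC))
E
```

```text
time_s: 12.63
tool_pos: [0.4823, 0.2351, 0.0935]
tool_rot: [-179.4, 0.2, 96.8]
force: [-1.0, -1.4, -0.9]
grip_width: 0.0359
grasp_force: 0.0
time_s: 13.05
tool_pos: [0.4886, 0.239, 0.2237]
tool_rot: [179.5, -0.1, 96.8]
force: [0.4, 0.4, -0.3]
grip_width: 0.0687
grasp_force: 0.0
13.05 [0.48862925 0.23903929 0.22365726] [ 1.79531408e+02 -7.34397861e-02  9.68205514e+01] [  8.6   8.  -40.7  97.4   5.5  76.1 -26.3]
0.092 465 0.10007512021335575 ((488.0179138183594, 239.01904296875), (9.947247505187988, 43.764854431152344), 12.005487442016602)
0.0535 449 0.05642725366479345 ((487.26104736328125, 240.38140869140625), (76.09593963623047, 74.42764282226562), 36.73179244995117)
[[ 256  141  485  275   59   94]
 [ 250  142  479  273   57  104]
 [ 254  142  483  273   57   98]
 [ 258  142  487  274   59   91]
 [ 252  143  481  272   56  101]
```

View pics/w2c.png

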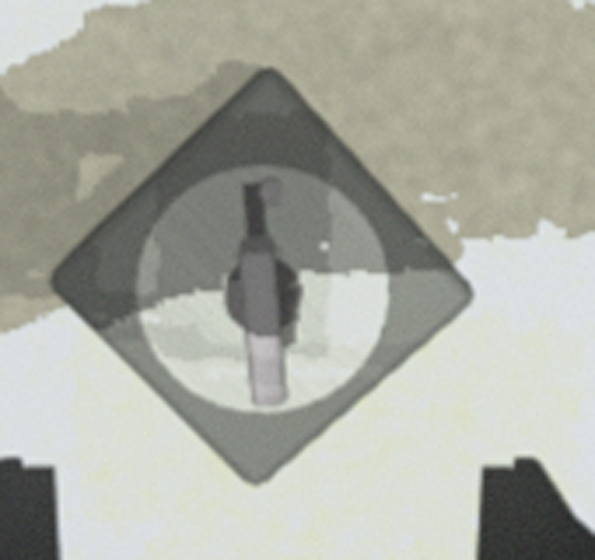

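The pointer lies against the pin (crop pixel about (260,188)), and the reaction torque rose to 0.59 N m at the hard stop, so the timer is fully wound. On to the tray: yaw is about −30.8°, the handle is at (0.540, −0.2255), and it slides along (0.512, 0.859).

```bash
python3 -c "
from h import *
plan([(.51,.08,.23,114),(.53,-.07,.23,132),(.540,-.2255,.22,149.2)])"
```

```text
tx -159.9 ty 3.5 tz -9.1 wz -17.2
tx -145.2 ty -42.7 tz -0.0 wz -18.0
tx -122.3 ty -96.6 tz 10.0 wz -17.2
```

```bash
python3 -m creep '[{"wx":0,"wy":0,"wz":-3,"tx":-32,"ty":1,"tz":-9,"gripper":1},{"wx":0,"wy":0,"wz":-7,"tx":-64,"ty":2,"tz":-9,"gripper":1},{"wx":0,"wy":0,"wz":-10,"tx":-96,"ty":3,"tz":-9,"gripper":1},{"wx":0,"wy":0,"wz":-14,"tx":-128,"ty":3,"tz":-9,"gripper":1},{"wx":0,"wy":0,"wz":-17,"tx":-160,"ty":3.5,"tz":-9,"gripper":1}]'
python3 -m creep '[{"wx":0,"wy":0,"wz":-4,"tx":-29,"ty":-9,"tz":0,"gripper":1},{"wx":0,"wy":0,"wz":-7,"tx":-58,"ty":-17,"tz":0,"gripper":1},{"wx":0,"wy":0,"wz":-11,"tx":-87,"ty":-26,"tz":0,"gripper":1},{"wx":0,"wy":0,"wz":-14,"tx":-116,"ty":-34,"tz":0,"gripper":1},{"wx":0,"wy":0,"wz":-18,"tx":-145,"ty":-43,"tz":0,"gripper":1}]'
python3 -m creep '[{"wx":0,"wy":0,"wz":-3,"tx":-24,"ty":-19,"tz":2,"gripper":1},{"wx":0,"wy":0,"wz":-7,"tx":-49,"ty":-39,"tz":4,"gripper":1},{"wx":0,"wy":0,"wz":-10,"tx":-73,"ty":-58,"tz":6,"gripper":1},{"wx":0,"wy":0,"wz":-14,"tx":-98,"ty":-77,"tz":8,"gripper":1},{"wx":0,"wy":0,"wz":-17,"tx":-122,"ty":-97,"tz":10,"gripper":1}]'
python3 -m creep '[{"wx":0,"wy":0,"wz":0,"tx":0,"ty":0,"tz":0,"gripper":1},{"wx":0,"wy":0,"wz":0,"tx":0,"ty":0,"tz":0,"gripper":1}]'
cat > tl.py <<'E'
import sys
from h import *
o=get_obs();img,W=cloud("wrist");save(sys.argv[1],img);np.save("w.npy",W)
print(o["time_s"],o["tool_pos"],o["tool_rot"],o["qpos"].round(1))
a=np.radians(59.2);T=np.array([.549,-.210])
X=(W[...,:2]-T)@np.array([[np.sin(a),np.cos(a)],[-np.cos(a),np.sin(a)]])  # tray x,y
z=W[...,2];inb=(abs(X[...,0])<.08)&(abs(X[...,1])<.105)
def rect(k,n):
    P=W[k]
    if len(P)>5: print(n,len(P),np.median(P[:,2]).round(4),cv2.minAreaRect((P[:,:2]*1000).astype(np.float32)))
rect(inb&(z>.084)&(z<.095),"handle")
rect(inb&(z>.034)&(z<.06),"tray")
rect(inb&(abs(abs(X[...,0])-.043)<.012)&(abs(X[...,1]+.048)<.015)&(z>.0548)&(z<.062),"studs")
E
python3 tl.py w3.png
```

```text
time_s: 13.52
tool_pos: [0.5077, 0.0774, 0.2258]
tool_rot: [-179.8, -0.0, 114.0]
force: [0.8, -0.5, -0.8]
grip_width: 0.0869
grasp_force: 0.0
time_s: 13.93
tool_pos: [0.527, -0.0722, 0.2256]
tool_rot: [-179.9, -0.1, 132.0]
force: [0.5, -0.3, 0.3]
grip_width: 0.087
grasp_force: 0.0
time_s: 14.35
tool_pos: [0.5361, -0.2275, 0.2153]
tool_rot: [-180.0, -0.2, 149.0]
force: [0.8, 0.1, 0.4]
grip_width: 0.0871
grasp_force: 0.0
time_s: 14.52
tool_pos: [0.5354, -0.2285, 0.2149]
tool_rot: [-180.0, -0.3, 148.5]
force: [-0.0, 0.1, -0.0]
grip_width: 0.0873
grasp_force: 0.0
14.5167 [ 0.53537357 -0.22846753  0.2149092 ] [-179.952117     -0.25318026  148.54707405] [ 39.5  11.8 -21.9  92.9   4.5  76.4  75.6]
handle 502 0.0886 ((538.7086181640625, -223.1688232421875), (11.733447074890137, 40.08686447143555), 59.042667388916016)
tray 22537 0.0417 ((547.6669921875, -207.6421356201172), (199.56858825683594, 149.17962646484375), 59.14313507080078)
studs 92 0.0574 ((523.5971069335938, -248.6196746826172), (7.30015230178833, 93.97863006591797), 58.96941375732422)
```

View pics/w3.png

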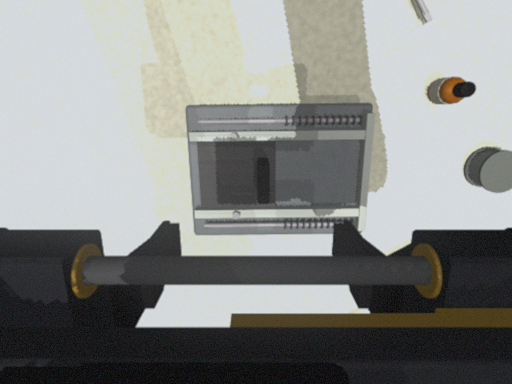

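```bash
python3 -c "
from h import *
plan([(.5395,-.2243,.057,149.1)])"
```

```text
tx -1.9 ty 3.4 tz 158.5 wz -0.4
```

```bash
python3 -m creep '[{"wx":0,"wy":0,"wz":-0.5,"tx":-2,"ty":3.5,"tz":35,"gripper":1},{"wx":0,"wy":0,"wz":-0.5,"tx":-2,"ty":3.5,"tz":70,"gripper":1},{"wx":0,"wy":0,"wz":-0.5,"tx":-2,"ty":3.5,"tz":105,"gripper":1},{"wx":0,"wy":0,"wz":-0.5,"tx":-2,"ty":3.5,"tz":138,"gripper":1},{"wx":0,"wy":0,"wz":-0.5,"tx":-2,"ty":3.5,"tz":153,"gripper":1}]' 30
python3 -m creep '[{"wx":0,"wy":0,"wz":0,"tx":0,"ty":0,"tz":2,"gripper":1},{"wx":0,"wy":0,"wz":0,"tx":0,"ty":0,"tz":2,"gripper":1},{"wx":0,"wy":0,"wz":0,"tx":0,"ty":0,"tz":2,"gripper":1}]'
python3 -c "
from h import *
plan([(.5395,-.2243,.057,149.1)])"
```

```text
time_s: 14.98
tool_pos: [0.5377, -0.2207, 0.0594]
tool_rot: [-180.0, -0.4, 149.5]
force: [-0.1, 1.4, 0.4]
grip_width: 0.087
grasp_force: 0.0
time_s: 15.23
tool_pos: [0.5419, -0.2234, 0.0638]
tool_rot: [180.0, 0.1, 149.4]
force: [-0.1, -0.5, -0.2]
grip_width: 0.087
grasp_force: 0.0
tx 1.6 ty -1.9 tz 6.8 wz 0.3
```

```bash
python3 -m creep '[{"wx":0,"wy":0,"wz":0.3,"tx":1,"ty":-1,"tz":3,"gripper":1},{"wx":0,"wy":0,"wz":0.3,"tx":1.5,"ty":-2,"tz":6,"gripper":1},{"wx":0,"wy":0,"wz":0.3,"tx":1.5,"ty":-2,"tz":6,"gripper":1},{"wx":0,"wy":0,"wz":0.3,"tx":1.5,"ty":-2,"tz":6,"gripper":0},{"wx":0,"wy":0,"wz":0.3,"tx":1.5,"ty":-2,"tz":6,"gripper":0}]' 30
python3 -m creep '[{"wx":0,"wy":0,"wz":0,"tx":0,"ty":0,"tz":0,"gripper":-0.4},{"wx":0,"wy":0,"wz":0,"tx":0,"ty":0,"tz":0,"gripper":-0.4},{"wx":0,"wy":0,"wz":0,"tx":0,"ty":0,"tz":0,"gripper":-0.4},{"wx":0,"wy":0,"wz":0,"tx":0,"ty":0,"tz":0,"gripper":-0.4},{"wx":0,"wy":0,"wz":0,"tx":0,"ty":0,"tz":0,"gripper":-0.4}]'
python3 tl.py w4.png; python3 -c "
from h import *
plan([(.5395,-.2243,.057,149.1)])"
```

```text
time_s: 15.65
tool_pos: [0.5386, -0.2255, 0.0569]
tool_rot: [-180.0, 0.0, 149.0]
force: [0.1, -0.1, -1.1]
grip_width: 0.0799
grasp_force: 0.0
time_s: 16.07
tool_pos: [0.5385, -0.2253, 0.0565]
tool_rot: [-180.0, 0.0, 149.0]
force: [-0.4, -0.8, 0.6]
grip_width: 0.0484
grasp_force: 0.0
16.0667 [ 0.53851347 -0.22526396  0.05653442] [-1.79995456e+02  3.21832089e-03  1.49040948e+02] [ 38.2  19.7 -21.3 102.7   8.2  59.1  72.9]
handle 1788 0.0887 ((535.0709838867188, -226.61769104003906), (69.93966674804688, 40.46220397949219), 42.78694534301758)
tray 48227 0.0451 ((542.0574340820312, -204.3679962158203), (198.45802307128906, 135.54962158203125), 58.96469497680664)
studs 332 0.0573 ((523.8739624023438, -248.97897338867188), (7.745948791503906, 94.21519470214844), 59.09727478027344)
tx -0.4 ty 1.3 tz -0.5 wz -0.1
```

```bash
python3 -m creep '[{"wx":0,"wy":0,"wz":0,"tx":0,"ty":1.5,"tz":0,"gripper":-1},{"wx":0,"wy":0,"wz":0,"tx":0,"ty":1.5,"tz":0,"gripper":-1},{"wx":0,"wy":0,"wz":0,"tx":0,"ty":1.5,"tz":0,"gripper":-1},{"wx":0,"wy":0,"wz":0,"tx":0,"ty":1.5,"tz":0,"gripper":-1},{"wx":0,"wy":0,"wz":0,"tx":0,"ty":1.5,"tz":0,"gripper":-1}]' 30
python3 -m creep '[{"wx":0,"wy":0,"wz":0,"tx":0,"ty":0,"tz":0,"gripper":-1},{"wx":0,"wy":0,"wz":0,"tx":0,"ty":0,"tz":0,"gripper":-1},{"wx":0,"wy":0,"wz":0,"tx":0,"ty":0,"tz":0,"gripper":-1},{"wx":0,"wy":0,"wz":0,"tx":0,"ty":0,"tz":0,"gripper":-1},{"wx":0,"wy":0,"wz":0,"tx":0,"ty":0,"tz":0,"gripper":-1}]'
python3 -c "
from h import *
o=get_obs();print(o['force'],o['tool_pos'])"
```

```text
time_s: 16.53
tool_pos: [0.5396, -0.2235, 0.0565]
tool_rot: [180.0, 0.0, 149.0]
force: [-0.6, -2.6, -2.8]
grip_width: 0.0119
grasp_force: 30.0
time_s: 16.95
tool_pos: [0.5395, -0.2235, 0.0565]
tool_rot: [180.0, 0.0, 149.1]
force: [0.9, 1.9, -0.5]
grip_width: 0.0115
grasp_force: 30.0
[ 0.86238634  1.8799294  -0.54486232] [ 0.53950811 -0.22352807  0.05651602]
```

```bash
python3 -m creep '[{"wx":0,"wy":0,"wz":0,"tx":0,"ty":2,"tz":0,"gripper":-1},{"wx":0,"wy":0,"wz":0,"tx":0,"ty":5,"tz":0,"gripper":-1},{"wx":0,"wy":0,"wz":0,"tx":0,"ty":8,"tz":0,"gripper":-1},{"wx":0,"wy":0,"wz":0,"tx":0,"ty":11,"tz":0,"gripper":-1},{"wx":0,"wy":0,"wz":0,"tx":0,"ty":14,"tz":0,"gripper":-1}]'
python3 -m creep '[{"wx":0,"wy":0,"wz":0,"tx":0,"ty":3,"tz":0,"gripper":-1},{"wx":0,"wy":0,"wz":0,"tx":0,"ty":6,"tz":0,"gripper":-1},{"wx":0,"wy":0,"wz":0,"tx":0,"ty":9,"tz":0,"gripper":-1},{"wx":0,"wy":0,"wz":0,"tx":0,"ty":12,"tz":0,"gripper":-1},{"wx":0,"wy":0,"wz":0,"tx":0,"ty":14,"tz":0,"gripper":-1}]'
python3 -m creep '[{"wx":0,"wy":0,"wz":0,"tx":0,"ty":2,"tz":0,"gripper":-1},{"wx":0,"wy":0,"wz":0,"tx":0,"ty":4,"tz":0,"gripper":-1},{"wx":0,"wy":0,"wz":0,"tx":0,"ty":6,"tz":0,"gripper":-1},{"wx":0,"wy":0,"wz":0,"tx":0,"ty":7,"tz":0,"gripper":-1},{"wx":0,"wy":0,"wz":0,"tx":0,"ty":7,"tz":0,"gripper":-1}]'
python3 tl.py w5.png
python3 - <<'E'
import numpy as np
from h import *
p,_=tool();a=np.radians(59.1);print("moved",((p[:2]-[.5395,-.2235])@[np.cos(a),np.sin(a)])*1000)
# shutter rear edge vs tray y along strip centre line: height profile
W=np.load("w.npy");S=np.array([.5239,-.2490]) # stud midpoint
X=(W[...,:2]-S)@np.array([[np.sin(a),np.cos(a)],[-np.cos(a),np.sin(a)]])*1000;z=W[...,2]*1000
img=cv2.imread("pics/w5.png")
for y in range(-44,24,2):
    k=(abs(X[...,0])<22)&(abs(X[...,1]-y)<1)
    if k.sum()>3: print(y,k.sum(),np.nanmedian(z[k]).round(1),np.median(img[k],0))
E
```

```text
time_s: 17.37
tool_pos: [0.5458, -0.213, 0.0565]
tool_rot: [-179.9, -0.0, 149.0]
force: [-3.1, -4.5, 1.0]
grip_width: 0.0116
grasp_force: 30.0
time_s: 17.78
tool_pos: [0.5528, -0.2012, 0.0565]
tool_rot: [-179.9, -0.0, 149.0]
force: [-4.0, -5.8, 2.0]
grip_width: 0.0116
grasp_force: 30.0
time_s: 18.2
tool_pos: [0.5562, -0.1955, 0.0565]
tool_rot: [-179.8, -0.0, 149.0]
force: [-4.0, -4.9, 1.7]
grip_width: 0.0118
grasp_force: 30.0
18.2 [ 0.55624785 -0.19550706  0.05649436] [-1.79839389e+02 -3.68375005e-02  1.48988567e+02] [ 35.2  20.5 -22.  101.8   8.9  59.5  68.9]
handle 1607 0.0887 ((552.6657104492188, -197.12069702148438), (30.03450584411621, 39.89387130737305), 39.75520706176758)
tray 44570 0.0425 ((542.77197265625, -204.99362182617188), (198.59536743164062, 137.66603088378906), 59.209747314453125)
studs 198 0.0573 ((486.7298889160156, -226.80731201171875), (7.921229362487793, 7.801632881164551), 77.17324829101562)
moved 32.62474110435406
-44 200 40.4 [138. 136. 134.]
-42 155 40.5 [133. 133. 143.]
-40 115 42.2 [ 77. 113. 188.]
-38 193 42.4 [ 75. 112. 189.]
-36 205 42.4 [ 74. 111. 188.]
-34 189 42.4 [ 72. 110. 188.]
-32 180 42.4 [ 70. 109. 187.]
-30 179 42.4 [ 70. 109. 187.]
-28 170 42.4 [ 69. 108. 187.]
-26 154 42.4 [ 68. 108. 187.]
-24 146 42.3 [ 68. 108. 188.]
-22 148 42.3 [ 67.  107.5 187. ]
-20 124 42.4 [ 67. 108. 188.]
-18 189 43.0 [ 65. 106. 183.]
-16 1236 132.6 [29. 29. 28.]
-14 121 42.4 [ 66. 108. 189.]
-12 111 42.4 [ 66. 108. 188.]
-10 83 42.3 [ 55.  82. 139.]
-8 33 46.6 [54. 57. 66.]
-6 109 46.9 [55. 56. 61.]
-4 104 47.0 [54. 55. 61.]
-2 107 46.8 [54. 56. 61.]
0 106 46.8 [54.  55.  59.5]
2 100 46.8 [54. 55. 59.]
4 110 46.9 [54. 55. 59.]
6 102 46.8 [54. 55. 58.]
8 104 46.9 [54.  54.  56.5]
10 103 47.1 [54. 54. 56.]
12 108 46.9 [54. 54. 56.]
14 108 47.0 [54. 53. 55.]
16 105 46.8 [54. 54. 55.]
18 101 46.9 [54. 54. 55.]
20 106 46.9 [54. 54. 55.]
22 105 46.8 [54. 54. 55.]
```

View pics/w5.png

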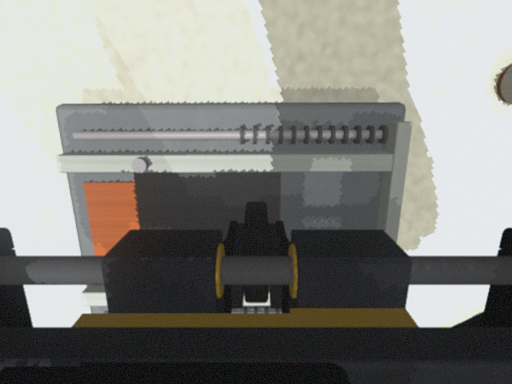

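The strip (orange, columns 85–137) is partly uncovered. The shutter edge at column about 138 is still about 8–9 mm short of the stud's line, allowing for parallax at (140,165).

```bash
python3 -m creep '[{"wx":0,"wy":0,"wz":0,"tx":0,"ty":1.5,"tz":0,"gripper":-1},{"wx":0,"wy":0,"wz":0,"tx":0,"ty":3,"tz":0,"gripper":-1},{"wx":0,"wy":0,"wz":0,"tx":0,"ty":4.5,"tz":0,"gripper":-1},{"wx":0,"wy":0,"wz":0,"tx":0,"ty":6.5,"tz":0,"gripper":-1},{"wx":0,"wy":0,"wz":0,"tx":0,"ty":6.5,"tz":0,"gripper":-1}]'
python3 -m creep '[{"wx":0,"wy":0,"wz":0,"tx":0,"ty":0,"tz":0,"gripper":-1},{"wx":0,"wy":0,"wz":0,"tx":0,"ty":0,"tz":0,"gripper":-1}]'
cat > edge.py <<'E'
from h import *
p,_=tool();a=np.radians(59.1);print("moved",((p[:2]-[.5395,-.2235])@[np.cos(a),np.sin(a)])*1000, get_obs()["force"])
img,W=cloud("wrist");save("w_edge.png",img)
# local tray frame: stud seen in this picture
S0=np.array([.5239,-.2490]);M=np.array([[np.sin(a),np.cos(a)],[-np.cos(a),np.sin(a)]])
X=(W[...,:2]-S0)@M*1000;z=W[...,2]*1000
ks=(abs(abs(X[...,0])-47)<8)&(abs(X[...,1])<9)&(z>55)&(z<60)
print("stud",ks.sum(),X[ks].mean(0),[X[ks].min(0),X[ks].max(0)])
red=(img[...,0].astype(int)-img[...,2]>70)&(abs(z-42.3)<2)
for x0 in (-28,-24,-20,-16,-12):
    k=red&(abs(X[...,0]-x0)<2)
    if k.sum()>10: print(x0,"strip y",np.percentile(X[k][:,1],[1,99]).round(1),end=" ")
    k=(abs(X[...,0]-x0)<2)&(abs(z-46.7)<1.2)&(abs(X[...,1])<45)
    if k.sum()>10: print("plate from",np.percentile(X[k][:,1],[0.5,2]).round(1))
for x0 in (12,16,20,24,28):
    k=red&(abs(X[...,0]-x0)<2)
    if k.sum()>10: print(x0,"strip y",np.percentile(X[k][:,1],[1,99]).round(1),end=" ")
    k=(abs(X[...,0]-x0)<2)&(abs(z-46.7)<1.2)&(abs(X[...,1])<45)
    if k.sum()>10: print("plate from",np.percentile(X[k][:,1],[0.5,2]).round(1))
E
python3 edge.py
```

```text
time_s: 18.67
tool_pos: [0.5594, -0.1902, 0.0565]
tool_rot: [-179.8, -0.0, 149.0]
force: [-5.5, -5.6, 1.7]
grip_width: 0.0116
grasp_force: 30.0
time_s: 18.83
tool_pos: [0.5594, -0.1902, 0.0565]
tool_rot: [-179.8, -0.0, 149.0]
force: [-4.6, -5.4, 1.9]
grip_width: 0.0117
grasp_force: 30.0
moved 38.76679043390232 [-4.56259497 -5.39328042  1.88572122]
stud 198 [-43.41474673   0.11981221] [array([-47.33459885,  -4.06085957]), array([-39.28468949,   4.07267865])]
-28 strip y [-40.   -4.6] plate from [-1.  -0.3]
-24 strip y [-39.8  -4.5] plate from [-1.3 -0.7]
-20 strip y [-39.9  -4.1] plate from [-1.4 -0.4]
-16 strip y [-40.   -4.1] plate from [-1.2 -0.5]
-12 strip y [-39.8  -4.3] plate from [-1.3 -0.4]
12 strip y [-39.7 -21.3] 16 strip y [-40.8 -25.6]
```

```bash
python3 -m creep '[{"wx":0,"wy":0,"wz":0,"tx":0,"ty":0.7,"tz":0,"gripper":-1},{"wx":0,"wy":0,"wz":0,"tx":0,"ty":1.3,"tz":0,"gripper":-1},{"wx":0,"wy":0,"wz":0,"tx":0,"ty":1.3,"tz":0,"gripper":-1},{"wx":0,"wy":0,"wz":0,"tx":0,"ty":1.3,"tz":0,"gripper":-1},{"wx":0,"wy":0,"wz":0,"tx":0,"ty":1.3,"tz":0,"gripper":-1}]'
python3 -m creep '[{"wx":0,"wy":0,"wz":0,"tx":0,"ty":0,"tz":0,"gripper":-1},{"wx":0,"wy":0,"wz":0,"tx":0,"ty":0,"tz":0,"gripper":-1},{"wx":0,"wy":0,"wz":0,"tx":0,"ty":0,"tz":0,"gripper":-1},{"wx":0,"wy":0,"wz":0,"tx":0,"ty":0,"tz":0,"gripper":-1},{"wx":0,"wy":0,"wz":0,"tx":0,"ty":0,"tz":0,"gripper":-1}]'
python3 edge.py
python3 - <<'E'
from h import *
W0=np.load("top0.npy");I0=cv2.imread("pics/top0.png")
img,W=cloud("top");save("top1.png",img)
c=(.488,.236);k=(np.hypot(W[...,0]-c[0],W[...,1]-c[1])<.05)&(W[...,2]>.09);print("key",cv2.minAreaRect((W[k][:,:2]*1000).astype(np.float32)))
for q in ("screwdriver","flux_bottle","solder_spool","circuit_board","tweezers","tip_tin","parts_dish"):
    print(q,[np.round(r["point"],3).tolist() for r in nets.place_of(q,"top")[:1]])
cv2.imwrite("pics/cmp.png",np.vstack([I0[60:320,90:430],img[60:320,90:430,::-1]]))
E
```

```text
time_s: 19.3
tool_pos: [0.5598, -0.1895, 0.0565]
tool_rot: [-179.8, -0.1, 149.0]
force: [-5.4, -5.9, 2.5]
grip_width: 0.012
grasp_force: 30.0
time_s: 19.72
tool_pos: [0.5598, -0.1895, 0.0565]
tool_rot: [-179.8, -0.1, 149.0]
force: [-5.0, -5.8, 2.6]
grip_width: 0.0116
grasp_force: 30.0
moved 39.60742331451008 [-4.98649183 -5.84177742  2.6474098 ]
stud 204 [-43.42470297   0.21885795] [array([-47.36291815,  -4.14856301]), array([-39.16917089,   3.89818951])]
-28 strip y [-39.8  -3.2] plate from [-0.4  0.3]
-24 strip y [-39.6  -3.6] plate from [-0.4  0.3]
-20 strip y [-40.   -3.7] plate from [-0.5  0.1]
-16 strip y [-39.8  -3.2] plate from [-0.3  0.3]
-12 strip y [-39.6  -3.5] plate from [-0.2  0.3]
12 strip y [-40.1 -20.4] 16 strip y [-40.3 -25.1] key ((488.5006408691406, 235.9332733154297), (9.786727905273438, 44.58197784423828), 11.723713874816895)
screwdriver [[0.428, 0.004, 0.001]]
flux_bottle [[0.57, -0.001, 0.002]]
solder_spool [[0.683, 0.013, -0.003]]
circuit_board [[0.476, 0.483, -0.003]]
tweezers [[0.558, -0.486, 0.002]]
tip_tin [[0.782, 0.117, 0.001]]
parts_dish [[0.778, -0.11, -0.0]]
```

View pics/cmp.png

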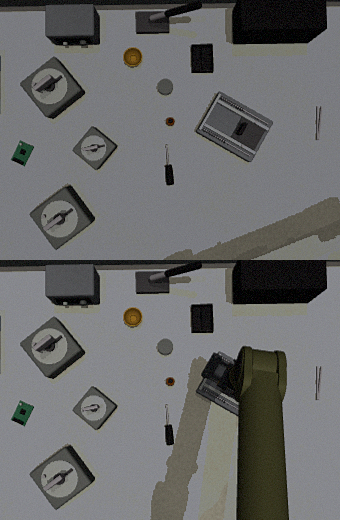

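The shutter edge is within about 0.5 mm of the studs' line. The comparison shows nothing else moved, and the key is still at its stop with the pointer up-left of centre at the pin.

```bash
python3 -c "
from h import *
print(get_obs()['grasp_force'],get_obs()['joint_velocities'].round(2)); print(env.sign_off())"
```

```text
30.01383883645758 [-0.06 -0.    0.01 -0.03  0.01 -0.02 -0.06]
the job is handed in; nothing more can be done
None
```

The job is handed in: the timer is wound to its stop pin, and the fingers are holding the shutter still at half travel (within about 0.5 mm of the studs), with nothing else on the bench shifted.

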